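# Release the ratchet of a specimen clamp and wind it open

### The arm

A 6-joint arm with a two-finger parallel gripper is mounted at the origin on a cart in front of the work surface, level with it; the furniture and walls round the work are solid. World frame = base frame: x ahead of the robot, y to its left, z up, the work surface at z = 0. Lengths are in mm, angles in rad, forces in N, time in s.
With the tool pointing down it reaches from about 275 to 750 mm from the base axis. Payload 10.2 kg.
Tool frame: the origin (TCP) lies at the centre of the arm's flange, where the gripper is bolted on; the fingertips stand 173 mm ahead of it and the grasp point (between the pads) lies 155 mm ahead of it; z points along the fingers, y is the line along which they close (so a half turn about z gives the same grasp; the last joint's range is limited). The gripper opens to 85 mm and grips with 20 to 120 N. Pads are 22 mm wide; open, the fingers measure 114 mm over their backs; the gripper's body (76 mm by 85 mm) begins 54 mm behind the grasp point. The pads swing forward as they close: fully open they stand 13 mm farther back than shut.
Start: joints at [1.084, 0.313, 1.498, -0, 1.331, -0.223], TCP at [136.908, 506.842, 404.694] pointing down, gripper open.
Joint ranges: [-2.94, 2.94], [-0.97, 2.17], [0.19, 2.56], [-1.23, 4.37], [0.02, 3.11], [-2.88, 2.88]. Speed limits (rad/s): [2.39, 2.39, 3.01, 3.14, 3.14, 3.14].

### API

Orientations are given as a unit quaternion [w, x, y, z].
In Python, from rig import ctrl gives the robot as it stands.
- The arm moves only by the tool pendant, called after "Emit:" by a JSON object that holds its "op" and its "data". Schema: {"type":"object","properties":{"rows":{"type":"array","items":{"type":"array","prefixItems":[{"type":"array","items":{"type":"number"},"minItems":3,"maxItems":3},{"type":"array","items":{"type":"number"},"minItems":3,"maxItems":3}],"minItems":2,"maxItems":2},"minItems":1,"maxItems":8},"aperture":{"type":"number"},"clamp_n":{"type":"number"},"only":{"type":"string"},"quiet":{"type":"boolean"},"lines":{"type":"string"}},"required":["rows"],"additionalProperties":false}. rows is a list of rows, 1 to 8 of them, each written [[dx, dy, dz], [rx, ry, rz]]: dx, dy, dz in units of 20 mm, then a rotation vector rx, ry, rz in units of 0.05 rad; each row is the pose to reach, as a shift and turn from the pose commanded when the call began, along the tool's axes at that moment; what a row does not reach only later rows make up. A row lasts 1/10 s, in which the tool goes at most 50 mm and 0.15 rad, less where a joint would pass 70% of its speed; a pose out of reach is approached as far as the arm can. aperture is the opening from 0.0 (shut) to 1.0 (fully open), set as the call begins (left out keeps the last). The fingers move at their own pace and stop on an object; clamp_n is the grip in N (left out, the last holds). Time passes only in rows, so rows that do not move let the fingers close. The tool returns the time, the measured TCP pose, the force, the opening and the grip force at its end. only (a regular expression) keeps the lines of the reply that match it, lines (a string "A,B") keeps lines A to B, and quiet returns only ok. Input that does not fit is refused with a message, and nothing moves.
- ctrl.sense(): the state, without advancing time (a new reading comes with each control period).
- ctrl.capture(name): name is "side" or "top"; returns the picture (420x560x3 uint8, red, green, blue); there is no depth.
- ctrl.calibration(name): a dict with "fx", "fy", "cx", "cy" (pixels), "position" and "attitude" of the camera in the world. Camera axes: x right, y down, z forward; pixel columns grow to the right and rows downward; lengths in mm; the calibration is good to about 2 mm. A picture is of the moment at which its call begins. calibration takes no time and is no camera call.
- ctrl.finish_job(): hands the job in; it is judged then, once.
The state is a dict: "time_s": time; "joints": joint angles; "dq": joint speeds; "tau": joint torques, N m; "eef_pos": TCP position; "ee_rot": TCP orientation; "force": force on the tool from outside, world axes, zero at the start; "wrist_torque": the same for the moment, N m; "grip_width": opening from 0.0 (shut) to 1.0 (fully open); "grip_force": force on a finger pad.
Only numpy, scipy, OpenCV 4.12 (cv2) and the standard library are available. Lean on these libraries where they do the work, as an engineer would, in place of code of your own. Each camera call takes 0.05 s, during which the arm holds its last target. There are 200 camera calls.

### The job

The bench specimen clamp is wound part shut and its ratchet wheel is held by a pawl. Take the pawl by its rod, lift it off the teeth and throw it right over so that it lies back on its rest; then turn the wheel backwards by its bar knob (anticlockwise seen from above) all the way to its stop, so that the jaws stand fully open. Leave the pawl thrown back, let go of the clamp, and do not disturb the rock specimen and the capped vial beside it.

Things in the scene. Friction and masses are not known exactly. Their poses are not given: they have to be found in the camera images.
- ratchet_clamp: Clamp frame fixed to the worktop: grey plate 10 mm thick, x -90 to 172, y -96 to 80 mm, with a flat-lying steel ratchet wheel (radius 78 mm, teeth up to z 46 mm), two jaws beyond it (x 84 to 164, y +-32, up to z 52 mm) and a pawl at its side (bracket x 47 to 89, y -85 to -77, up to z 57 mm). Origin: on the worktop under the wheel's axis; x towards the jaws, y left of that, z up.
- wheel (a joint): Turn of the ratchet wheel, rad, 0 to 1.5. 0: at its stop, jaws fully open (40 mm apart). Grows clockwise seen from above (jaws close 25 mm a rad). Starts at 0.75 to 1.25. The holding pawl lets it go back one tooth (0.31 rad) at most; clockwise it clicks on. Pawl off, it turns with about 0.1 N m and stays where left.
- knob (a point): Grip point of the wheel's bar knob, on the wheel's axis, 72 mm above the worktop. The knob is an upright black bar 60 mm long, 14 mm thick, from 46 to 89 mm above the worktop. The point turns with the wheel: x along the bar, y across it, z up; at wheel = 0 its x is the frame's x.
- pawl (a joint): Angle of the pawl, rad, 0 to 2.5. 0 to 0.15: its nose lies in the wheel's teeth and holds. Grows as its rod is lifted and thrown over towards the jaws; from 0.2 it is clear of the teeth, past 1.6 its own weight (80 g) carries it on, at 2.5 it lies on its rest; let go below 1.4, it falls back on the teeth. Swings freely.
- pawl_pivot (a point): Point of the pawl's pivot axis, which is level and parallel to the frame's y: at x 55, y -69, z 47 mm in the frame.
- pawl_rod (a point): Grip point on the pawl's rod: level steel rod 12 mm thick, parallel to the frame's y, jutting out 64 mm from the pawl's free end away from the wheel; the point is on its axis 22 mm from the tip. In the frame y is -115 mm and x, z are 0, 53 mm at pawl 0; 61, 102 at 1.57; 103, 75 at 2.5: an arc of 55 mm radius about pawl_pivot. The rod can turn in the fingers.
- rock_3: Bystander: dark grey rock specimen, 51 x 38 x 31 mm, loose on the worktop to the left of the clamp's jaws; origin under its middle.
- vial_4: Bystander: white capped vial with a black cap, 33 mm in diameter, 70 mm tall, standing loose on the worktop to the left of the wheel; origin under its middle, z up.

How it is judged (in metres and radians):
On the way:
1. the pawl is lifted off the teeth and thrown right over (value of joint pawl above 2.1 rad and value of joint wheel above 0.3 rad), for 0.2 s.
At the end, for the whole second after the job is handed in: The pawl lies thrown over (joint above 2.1 rad), the wheel is back at its stop within 0.17 rad (10 degrees) and at rest, the rock and the vial are within 30 mm of where they started and the vial stands upright (value of joint pawl above 2.1 rad and value of joint wheel below 0.17 rad and velocity of joint wheel between -0.05 and 0.05 rad/s and distance of each of rock_3, vial_4 from where it was at the start of the episode below 0.03 m and angle between vial_4's own z axis and vertical below 0.3 rad); the robot touches nothing.
It fails at once if the rock or the vial is pushed away more than 30 mm, or the vial is knocked over (distance of any of rock_3, vial_4 from where it was at the start of the episode above 0.03 m or angle between vial_4's own z axis and vertical above 0.5 rad).
It also fails if it takes over 48 s, if anything falls off the work surface, if the arm or the gripper's body presses on something with over 40 N, if the wrist force passes 120 N, or if a joint passes its speed limit or range.

## Working session

There is one attempt and no reset: what is moved stays moved. The work goes in short steps, Python scripts to look and compute and a tool call to move; the robot and the scene stay as the last step left them, time stands still between calls to the robot, and variables do not carry over. Pictures are saved under pics/ and viewed, at most 10 in all, crops included, and the job is handed in when it is done.

```bash
ls; mkdir -p pics
```

Run:
```python
from rig import ctrl
import cv2,json
for n in("side","top"):
    im=ctrl.capture(n); cv2.imwrite(f"pics/{n}0.png",im[:,:,::-1]); print(n,ctrl.calibration(n))
print(ctrl.sense())
```

```text
pics
rig.py
side {'fx': 531.1402569437861, 'fy': 531.1402569437861, 'cx': 279.0272747840827, 'cy': 211.78994834881163, 'position': array([ 346.56592876, -562.98467308,  600.47557214]), 'attitude': array([-0.44851882,  0.8811391 , -0.12814912,  0.07747617])}
top {'fx': 480.46292666711537, 'fy': 480.46292666711537, 'cx': 279.7366308304964, 'cy': 208.44808259670717, 'position': array([504.53669817, 137.52256904, 939.12907923]), 'attitude': array([-0.01660401,  0.71049728, -0.70305037,  0.02526073])}
{'time_s': 0.1, 'joints': array([ 1.08359709e+00,  3.13381655e-01,  1.49831186e+00, -3.51578963e-05,
        1.33099719e+00, -2.23400216e-01]), 'dq': array([ 2.31409232e-03, -2.35261147e-03, -2.00572963e-03, -1.88861501e-03,
        3.96028731e-05,  5.32262751e-04]), 'tau': array([ 4.31004315e-03, -4.12896824e+01, -2.60138941e+01, -8.43351245e-05,
        3.05855210e-03, -1.21796145e-05]), 'eef_pos': array([136.89599605, 506.81100289, 404.21707902]), 'ee_rot': array([-1.74983127e-04,  1.31513220e-01,  9.91314265e-01, -5.20674390e-04]), 'force': array([ 0.69454261,  0.37691753, -1.09837187]), 'wrist_torque': array([-0.00849338,  0.05903805,  0.01609932]), 'grip_force': 0.0, 'grip_width': 1.001786600209233}
```

View pics/top0.png

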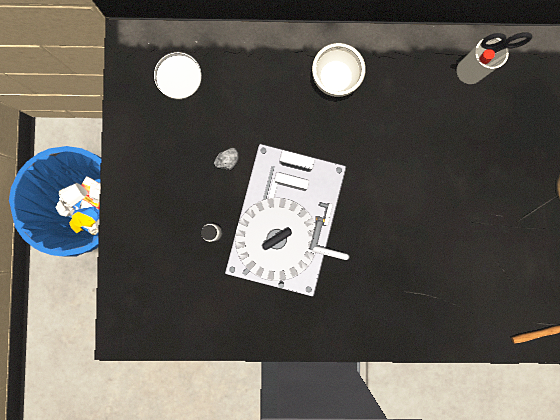

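View pics/side0.png

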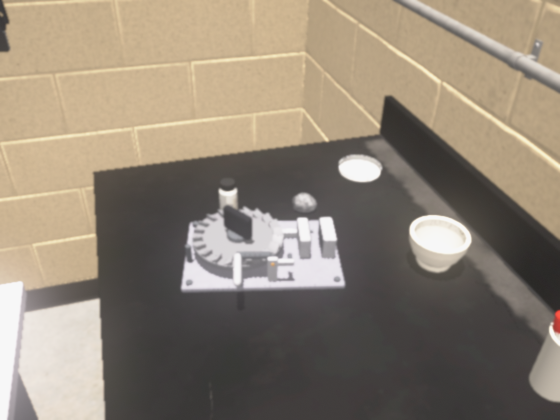

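The top view shows the plate (corners near (262,143), (348,165), (313,297), (226,276)), the knob bar at about (277,238), the rod from (318,250) to (349,257), the rock at (227,158) and the vial at (211,233). The side view shows the rod near (238,270) and the knob at (239,222).

Create h.py:
```python
from rig import ctrl
import numpy as np,cv2
from scipy.spatial.transform import Rotation as R
def rot(q): return R.from_quat([q[1],q[2],q[3],q[0]])
def cast(n,px,z):
    c=ctrl.calibration(n); px=np.atleast_2d(px).astype(float)
    d=np.c_[(px[:,0]-c['cx'])/c['fx'],(px[:,1]-c['cy'])/c['fy'],np.ones(len(px))]
    d=rot(c['attitude']).apply(d); p=np.array(c['position'])
    return p+d*((z-p[2])/d[:,2])[:,None]
def proj(n,P):
    c=ctrl.calibration(n); d=rot(c['attitude']).inv().apply(np.atleast_2d(P)-c['position'])
    return np.c_[d[:,0]/d[:,2]*c['fx']+c['cx'],d[:,1]/d[:,2]*c['fy']+c['cy']]
```

Run:
```python
from h import *
im=cv2.imread('pics/top0.png'); g=cv2.cvtColor(im,cv2.COLOR_BGR2GRAY)
m=np.zeros_like(g); m[120:310,215:365]=(g[120:310,215:365]>95)*255
m=cv2.morphologyEx(m,cv2.MORPH_CLOSE,np.ones((9,9)))
m0=m.copy(); m=cv2.morphologyEx(m,cv2.MORPH_OPEN,np.ones((21,21)))
c=max(cv2.findContours(m,0,1)[0],key=cv2.contourArea)
box=cv2.boxPoints(cv2.minAreaRect(c)); print(box)
W=cast('top',box,10); print(W.round(1)); print([np.linalg.norm(W[i]-W[i-1]).round(1) for i in range(4)])
# frame from box: long axis = frame x
e=[W[1]-W[0],W[2]-W[1]]; l=max(e,key=np.linalg.norm); l=l*np.sign(l[0]); yaw=np.arctan2(l[1],l[0]); u=np.array([np.cos(yaw),np.sin(yaw)]);v=np.array([-u[1],u[0]])
O=W.mean(0)[:2]-41*u+8*v; print('yaw',yaw,'O',O)
# knob
k=np.zeros_like(g); k[215:262,255:300]=(g[215:262,255:300]<60)*255
kc=max(cv2.findContours(k,0,1)[0],key=cv2.contourArea); r=cv2.boxPoints(cv2.minAreaRect(kc)); print('knob',r.round(1))
K=cast('top',r,89); print(K.mean(0)); e=max([K[1]-K[0],K[2]-K[1]],key=np.linalg.norm); print('len',np.linalg.norm(e),'barang',np.arctan2(e[1],e[0]),'wheel',(yaw-np.arctan2(e[1],e[0]))%np.pi)
# rod
rm=cv2.subtract(m0,cv2.dilate(m,np.ones((3,3)))); rc=max(cv2.findContours(rm,0,1)[0],key=cv2.contourArea); rr=cv2.boxPoints(cv2.minAreaRect(rc)); print('rod',rr.round(1)); print(cast('top',rr,53).round(1))
F=lambda x,y,z:[*(O+x*u+y*v),z]
for x,y,z in [(0,-115,53),(0,-137,53),(55,-69,47),(0,0,89)]: print(np.round(F(x,y,z),1),proj('top',F(x,y,z)).round(1),proj('side',F(x,y,z)).round(1))
for n in('top','side'): 
  a=cv2.imread(f'pics/{n}0.png')
  for P in [(-90,-96,10),(172,-96,10),(172,80,10),(-90,80,10),(0,-115,53),(0,-137,53),(55,-69,47),(0,0,89)]:
    q=proj(n,F(*P))[0]; cv2.circle(a,(int(q[0]*8),int(q[1]*8)),12,(0,0,255),-1,shift=3)
  cv2.imwrite(f'pics/{n}a.png',a)
a=cv2.imread('pics/topa.png')[130:310,200:370]; b=cv2.imread('pics/sidea.png')[160:300,170:350]
cv2.imwrite('pics/chk.png',np.hstack([cv2.resize(a,(400,424)),cv2.resize(b,(400,424))]))
```

```text
[[224.37343 273.4018 ]
 [258.39822 142.97346]
 [350.2354  166.931  ]
 [316.2106  297.3593 ]]
[[433.6 231.4  10. ]
 [687.3 169.4  10. ]
 [642.3 -10.3  10. ]
 [389.6  54.7  10. ]]
[np.float64(182.1), np.float64(261.1), np.float64(185.2), np.float64(260.9)]
yaw -0.23989041613696116 O [500.28146382 128.81574608]
knob [[260.1 241.8]
 [288.3 225.9]
 [292.9 234.1]
 [264.7 250. ]]
[502.75664717 132.56769004  89.        ]
len 57.13382744243077 barang -1.0485758465660338 wheel 0.8086854304290726
rod [[215. 148.]
 [237. 148.]
 [237. 169.]
 [215. 169.]]
[[668.3 248.4  53. ]
 [668.9 207.6  53. ]
 [629.6 206.9  53. ]
 [629.1 247.7  53. ]]
[473.   17.1  53. ] [[339.  254.8]] [[237.6 275.7]]
[467.7  -4.3  53. ] [[350.5 257.7]] [[237.5 285.9]]
[537.3  48.7  47. ] [[321.6 219.7]] [[272.5 257.8]]
[500.3 128.8  89. ] [[278.6 239.4]] [[237.3 211.6]]
```

View pics/chk.png

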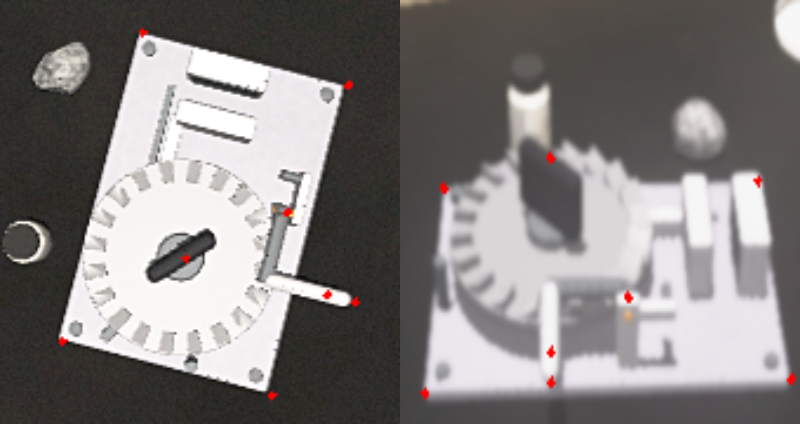

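Add to h.py:
```python
O=np.array([501.5,131.]); YAW=-0.235
def goal(x,y,z,psi):
    u=np.array([np.cos(YAW),np.sin(YAW)]);v=np.array([-u[1],u[0]])
    p=np.r_[O+x*u+y*v,z+155]
    s=ctrl.sense(); r0=rot(s['ee_rot']); rt=R.from_matrix(np.c_[[-np.sin(psi),np.cos(psi),0],[np.cos(psi),np.sin(psi),0],[0,0,-1]])
    print('shift',r0.inv().apply(p-s['eef_pos']).round(1),'rot',(r0.inv()*rt).as_rotvec().round(3),'target',p.round(1))
```

Run:
```python
from h import *
goal(0,-115,150,YAW)
```

```text
shift [-453.3 -382.6   99.5] rot [-1.000e-03  1.000e-03  1.542e+00] target [474.7  19.2 305. ]
```
Rows: 8 rows, each goes to fraction. Distance 593+... 50/row → 12 rows. Rotation 1.54/0.15 = 11 rows. Path straight: OK. But near base? line from (137,507) to (475,19): min distance to origin ~ >400. Fine.

Units first: shifts go in units of 20 mm and turns go in units of 0.05 rad. So -280 mm is -14, -245 mm is -12.25, 0.96 rad is 19.2.

Emit:
{"op": "pendant", "data": {"rows": [[[-1.75,-1.45,0],[0,0,2.4]],[[-3.5,-2.95,0],[0,0,4.8]],[[-5.25,-4.4,0],[0,0,7.2]],[[-7,-5.9,0],[0,0,9.6]],[[-8.75,-7.35,0],[0,0,12]],[[-10.5,-8.85,0],[0,0,14.4]],[[-12.25,-10.3,0],[0,0,16.8]],[[-14,-11.8,0],[0,0,19.2]]], "aperture": 0.6, "clamp_n": 20}}

```text
time_s: 0.9
eef_pos: [346.3, 204.3, 404.7]
ee_rot: [-0.0, 0.576, 0.817, 0.0]
force: [0.9, 0.7, -0.6]
grip_width: 0.601
grip_force: 0.0
```

```bash
python3 -c "
from h import *
goal(0,-115,150,YAW)"
```

```text
shift [-217.5   58.9   99.7] rot [ 0.    -0.     0.577] target [474.7  19.2 305. ]
```

In the tool's units: -217.5 mm is -10.875, -200 mm is -10, 0.577 rad is 11.54.

Emit:
{"op": "pendant", "data": {"rows": [[[-2,0.5,0.5],[0,0,2]],[[-4,1,1.5],[0,0,4]],[[-6,1.6,2.5],[0,0,6.4]],[[-8,2.2,3.5],[0,0,8.8]],[[-10,2.75,4.5],[0,0,11]],[[-10.875,2.95,4.975],[0,0,11.54]],[[-10.875,2.95,4.975],[0,0,11.54]],[[-10.875,2.95,4.975],[0,0,11.54]]]}}

```text
time_s: 1.7
eef_pos: [474.9, 21.8, 305.1]
ee_rot: [-0.0, 0.783, 0.621, -0.0]
force: [-0.3, 0.2, 1.1]
grip_width: 0.6
grip_force: 0.0
```

Run:
```python
from h import *
goal(0,-115,53,YAW)
a=ctrl.capture('top')[130:310,200:370,::-1]; b=ctrl.capture('side')[130:330,130:350,::-1]
cv2.imwrite('pics/p2.png',np.hstack([cv2.resize(a,(400,424)),cv2.resize(b,(400,424))]))
```

```text
shift [-2.6  0.5 97.1] rot [-0.001 -0.     0.005] target [474.7  19.2 208. ]
```

View pics/p2.png

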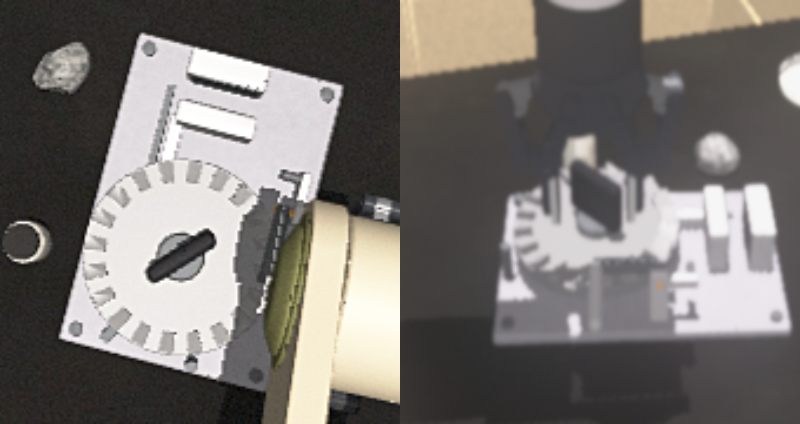

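The gripper straddles the rod: in the side crop the fingers are at columns 555 and 632, with the rod at 595. I'll descend and close.

Emit:
{"op": "pendant", "data": {"rows": [[[-0.05,0,1.25],[0,0,0]],[[-0.13,0.025,2.5],[0,0,0]],[[-0.13,0.025,3.5],[0,0,0]],[[-0.13,0.025,4.25],[0,0,0]],[[-0.13,0.025,4.85],[0,0,0]],[[-0.13,0.025,4.85],[0,0,0]],[[-0.13,0.025,4.85],[0,0,0]]]}}

```text
time_s: 2.5
eef_pos: [475.1, 19.2, 208.8]
ee_rot: [0.0, 0.783, 0.622, 0.0]
force: [-0.8, -0.6, -0.0]
grip_width: 0.601
grip_force: 0.0
```

Emit:
{"op": "pendant", "data": {"rows": [[[0,0,0],[0,0,0]],[[0,0,0],[0,0,0]],[[0,0,0],[0,0,0]],[[0,0,0],[0,0,0]],[[0,0,0],[0,0,0]],[[0,0,0],[0,0,0]],[[0,0,0],[0,0,0]]], "aperture": 0, "clamp_n": 25}}

```text
time_s: 3.2
eef_pos: [474.2, 19.1, 208.3]
ee_rot: [-0.001, 0.784, 0.621, -0.001]
force: [-8.0, 0.0, 6.2]
grip_width: 0.13
grip_force: 25.6
```

Emit:
{"op": "pendant", "data": {"rows": [[[0,0.04,-0.275],[0,0,0]],[[0,0.115,-0.54],[0,0,0]],[[0,0.21,-0.8],[0,0,0]],[[0,0.335,-1.05],[0,0,0]],[[0,0.48,-1.285],[0,0,0]],[[0,0.65,-1.5],[0,0,0]],[[0,0.84,-1.7],[0,0,0]],[[0,1.05,-1.88],[0,0,0]]]}}

```text
time_s: 4.0
eef_pos: [492.8, 14.5, 245.7]
ee_rot: [-0.005, 0.783, 0.622, -0.005]
force: [-32.8, -0.5, 25.7]
grip_width: 0.129
grip_force: 26.3
```

Emit:
{"op": "pendant", "data": {"rows": [[[0,-0.05,-0.06],[0,0,0]],[[0,-0.05,-0.06],[0,0,0]],[[0,-0.05,-0.06],[0,0,0]]]}}

```text
time_s: 4.3
eef_pos: [493.3, 14.5, 247.6]
ee_rot: [-0.002, 0.783, 0.621, -0.002]
force: [-15.6, 0.1, 13.6]
grip_width: 0.13
grip_force: 25.2
```

In the tool's units: 20 mm is 1, 14.5 mm is 0.725.

Emit:
{"op": "pendant", "data": {"rows": [[[0,0.1,-0.125],[0,0,0]],[[0,0.2,-0.21],[0,0,0]],[[0,0.33,-0.29],[0,0,0]],[[0,0.46,-0.355],[0,0,0]],[[0,0.725,-0.475],[0,0,0]],[[0,1,-0.565],[0,0,0]],[[0,1,-0.565],[0,0,0]]]}}

```text
time_s: 5.0
eef_pos: [514.3, 9.6, 258.7]
ee_rot: [0.0, 0.784, 0.621, 0.0]
force: [-4.5, 0.3, 4.8]
grip_width: 0.126
grip_force: 25.2
```

Emit:
{"op": "pendant", "data": {"rows": [[[0,0.275,-0.06],[0,0,0]],[[0,0.56,-0.095],[0,0,0]],[[0,0.84,-0.095],[0,0,0]],[[0,1.12,-0.075],[0,0,0]],[[0,1.4,-0.025],[0,0,0]],[[0,1.675,0.055],[0,0,0]],[[0,1.675,0.055],[0,0,0]]]}}

```text
time_s: 5.7
eef_pos: [547.1, 1.9, 256.8]
ee_rot: [0.0, 0.784, 0.621, 0.0]
force: [-2.5, -0.5, -0.7]
grip_width: 0.129
grip_force: 24.8
```

In the tool's units: 22.8 mm is 1.14, 18.9 mm is 0.945.

Emit:
{"op": "pendant", "data": {"rows": [[[0,0.26,0.105],[0,0,0]],[[0,0.5,0.235],[0,0,0]],[[0,0.735,0.39],[0,0,0]],[[0,0.945,0.565],[0,0,0]],[[0,1.14,0.76],[0,0,0]],[[0,1.14,0.76],[0,0,0]]]}}

```text
time_s: 6.3
eef_pos: [569.1, -3.2, 241.2]
ee_rot: [-0.0, 0.784, 0.621, -0.0]
force: [-4.0, -2.0, -2.6]
grip_width: 0.128
grip_force: 24.5
```

Emit:
{"op": "pendant", "data": {"rows": [[[0,0,0],[0,0,0]],[[0,0,0],[0,0,0]],[[0,0,0],[0,0,0]],[[0,0,0],[0,0,0]]], "aperture": 0.35}}

```text
time_s: 6.7
eef_pos: [568.9, -3.0, 242.3]
ee_rot: [0.0, 0.784, 0.621, 0.0]
force: [-0.0, 1.0, -0.2]
grip_width: 0.351
grip_force: 0.0
```

Emit:
{"op": "pendant", "data": {"rows": [[[0,0,-1],[0,0,0]],[[0,0,-2.25],[0,0,0]],[[0,0,-3.75],[0,0,0]],[[0,0,-3.75],[0,0,0]]]}}

```text
time_s: 7.1
eef_pos: [569.4, -3.1, 321.1]
ee_rot: [0.003, 0.784, 0.621, 0.002]
force: [-1.5, 1.2, 0.2]
grip_width: 0.345
grip_force: 0.0
```

Run:
```python
from h import *
a=ctrl.capture('top')[130:310,200:370,::-1]; b=ctrl.capture('side')[130:330,130:350,::-1]
cv2.imwrite('pics/p3.png',np.hstack([cv2.resize(a,(400,424)),cv2.resize(b,(400,424))]))
goal(0,0,160,YAW-0.809+np.pi/2)
```

```text
shift [115.2 -96.    2.2] rot [ 0.001  0.    -0.757] target [501.5 131.  315. ]
```

View pics/p3.png

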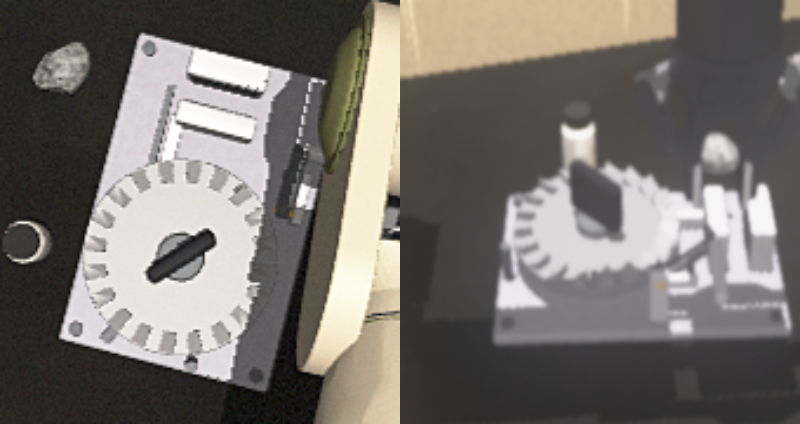

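The pawl lies thrown over (rod at side crop (720,270)), the wheel hasn't moved, and the knob is centred at about (277,238) px. Next I'll move over the knob.

Emit:
{"op": "pendant", "data": {"rows": [[[1,-0.8,0],[0,0,-2.6]],[[2,-1.65,0],[0,0,-5.2]],[[3,-2.5,0],[0,0,-7.8]],[[4,-3.3,0],[0,0,-10.4]],[[5,-4.1,0],[0,0,-13]],[[5.815,-4.77,0],[0,0,-15.14]],[[5.815,-4.77,0],[0,0,-15.14]],[[5.815,-4.77,0],[0,0,-15.14]]], "aperture": 0.6}}

```text
time_s: 8.0
eef_pos: [502.5, 131.8, 316.3]
ee_rot: [-0.0, 0.499, 0.866, -0.0]
force: [0.6, -0.8, -0.7]
grip_width: 0.599
grip_force: 0.0
```

Run:
```python
from h import *
goal(0,0,72,YAW-0.809+np.pi/2)
a=ctrl.capture('side')[130:330,130:350,::-1]
cv2.imwrite('pics/p4.png',cv2.resize(a,(660,600)))
```

```text
shift [-0.2 -1.1 89.3] rot [-0.001 -0.    -0.001] target [501.5 131.  227. ]
```

View pics/p4.png

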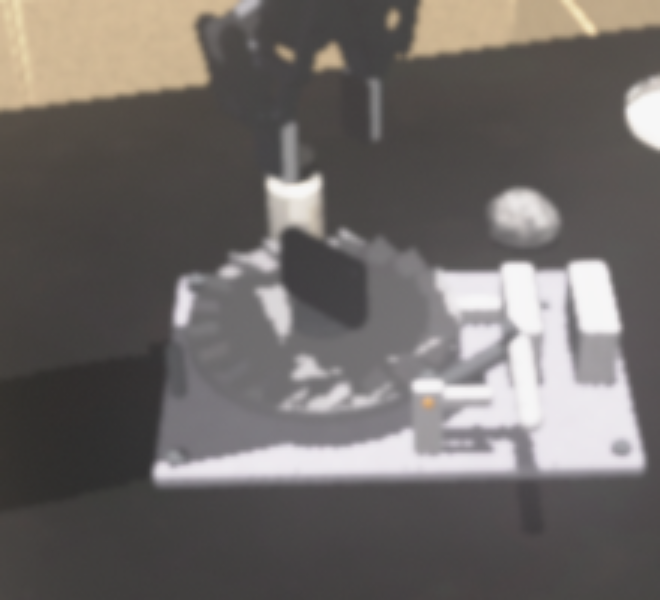

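The fingers (columns 290 and 375) straddle the bar (centre about 325,280), and the rod lies back at (525,380). I'll descend and grip.

Emit:
{"op": "pendant", "data": {"rows": [[[0,-0.015,1.25],[0,0,0]],[[0,-0.015,2.5],[0,0,0]],[[0,-0.015,3.5],[0,0,0]],[[0,-0.015,4.1],[0,0,0]],[[0,-0.015,4.45],[0,0,0]],[[0,-0.015,4.45],[0,0,0]]]}}

```text
time_s: 8.65
eef_pos: [502.3, 131.4, 227.6]
ee_rot: [-0.0, 0.499, 0.867, -0.0]
force: [-0.4, 0.4, 0.5]
grip_width: 0.6
grip_force: 0.0
```

Emit:
{"op": "pendant", "data": {"rows": [[[0,0,0],[0,0,0]],[[0,0,0],[0,0,0]],[[0,0,0],[0,0,0]],[[0,0,0],[0,0,0]],[[0,0,0],[0,0,0]],[[0,0,0],[0,0,0]],[[0,0,0],[0,0,0]]], "aperture": 0, "clamp_n": 40}}

```text
time_s: 9.35
eef_pos: [502.1, 131.7, 228.8]
ee_rot: [0.0, 0.498, 0.867, -0.0]
force: [-3.9, -1.6, 6.7]
grip_width: 0.161
grip_force: 40.0
```

Emit:
{"op": "pendant", "data": {"rows": [[[0,0,0],[0,0,-1.6]],[[0,0,0],[0,0,-3.2]],[[0,0,0],[0,0,-5.2]],[[0,0,0],[0,0,-7.2]],[[0,0,0],[0,0,-9.2]],[[0,0,0],[0,0,-11.2]],[[0,0,0],[0,0,-13.2]],[[0,0,0],[0,0,-14]]]}}

```text
time_s: 10.15
eef_pos: [502.3, 132.0, 228.8]
ee_rot: [0.001, 0.17, 0.986, 0.0]
force: [-0.5, 2.7, 3.9]
grip_width: 0.159
grip_force: 39.7
```

```bash
python3 -c "
from h import *
print(ctrl.sense()['wrist_torque'])"
```

```text
[ 0.25282485  0.2349943  -0.07352869]
```

Emit:
{"op": "pendant", "data": {"rows": [[[0,0,0],[0,0,-0.8]],[[0,0,0],[0,0,-1.6]],[[0,0,0],[0,0,-2.2]],[[0,0,0],[0,0,-2.6]],[[0,0,0],[0,0,-2.6]]]}}

```text
time_s: 10.65
eef_pos: [502.4, 132.0, 228.8]
ee_rot: [0.001, 0.107, 0.994, 0.001]
force: [-0.9, 2.8, 5.9]
grip_width: 0.161
grip_force: 49.4
```

```bash
python3 -c "
from h import *
print(ctrl.sense()['wrist_torque'])"
```

```text
[ 0.48630784  0.14081727 -0.90442657]
```

The moment jumped to 0.9 N m, so the wheel is at its stop. I'll release, retreat and check.

In the tool's units: 0.02 rad is 0.4.

Emit:
{"op": "pendant", "data": {"rows": [[[0,0,0],[0,0,0.4]],[[0,0,0],[0,0,0.4]],[[0,0,0],[0,0,0.4]],[[0,0,0],[0,0,0.4]],[[0,0,0],[0,0,0.4]]], "aperture": 0.5}}

```text
time_s: 11.15
eef_pos: [502.1, 131.7, 227.9]
ee_rot: [-0.0, 0.117, 0.993, -0.0]
force: [0.1, -0.3, -0.3]
grip_width: 0.502
grip_force: 0.0
```

Emit:
{"op": "pendant", "data": {"rows": [[[0,0,-1.25],[0,0,0]],[[0,0,-3],[0,0,0]],[[0,0,-5],[0,0,0]],[[0,0,-7],[0,0,0]],[[-2,0,-7.5],[0,0,0]],[[-4,0,-7.5],[0,0,0]],[[-6,0,-7.5],[0,0,0]],[[-7.5,0,-7.5],[0,0,0]]]}}

```text
time_s: 11.95
eef_pos: [649.7, 96.2, 377.6]
ee_rot: [-0.0, 0.117, 0.993, -0.0]
force: [-0.8, -0.2, 0.2]
grip_width: 0.504
grip_force: 0.0
```

Run:
```python
from h import *
s=ctrl.sense(); print(s['eef_pos'])
a=ctrl.capture('top')[120:310,195:370,::-1]; b=ctrl.capture('side')[130:330,130:350,::-1]
cv2.imwrite('pics/p5.png',np.hstack([cv2.resize(a,(400,424)),cv2.resize(b,(400,424))]))
```

```text
[649.7094575   96.24027529 377.58985006]
```

View pics/p5.png

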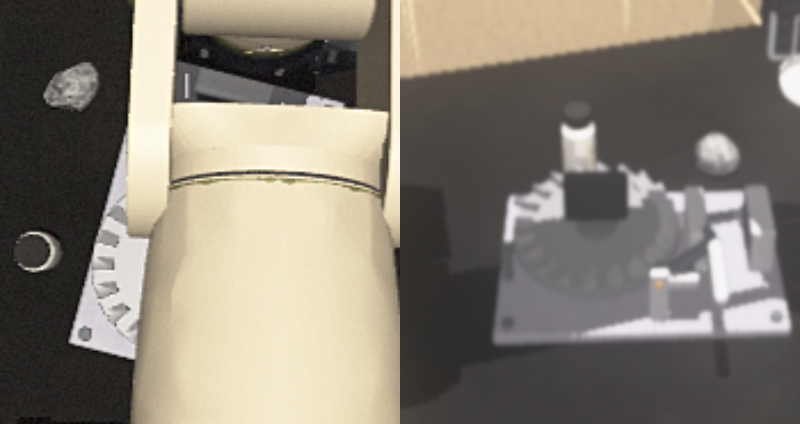

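The bar (side crop (596,195)) is now parallel to the plate, the jaws at (694,215) and (762,215) are apart, and the rod lies back at (718,270). The rock and vial haven't moved, and the robot is clear.

```bash
python3 -c "
from rig import ctrl
print(ctrl.finish_job())"
```

```text
the job is handed in; nothing more can be done
None
```

The job is handed in, with no verdict printed: the last picture shows the pawl thrown back on its rest, the wheel turned back to its stop with the jaws apart, the robot clear of the clamp, and the rock and vial where they started, at about 12 s.

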